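Push the flat-roofed model house out of its row and stand it on the base plate

TASK

Four model houses stand packed side by side on the display board: with closed fingers push the flat-roofed one (with the round roof tank) straight out of the row from behind, without shifting its neighbours, until you feel it come up against the wooden front bar, and keep it pressed there lightly for a moment; the paint chips, so never press hard. Then pick it up by its sides and set it down gently, upright, in the middle of the empty rectangular base plate, with its long sides along the plate's long sides, and let go. Leave the other miniatures alone.

Things in the scene. Friction and masses are not known exactly. Their poses are not given: they have to be found in the camera images.
- board: Fixed plywood display board, 260 (x) x 210 (y) x 12 mm thick. Origin: centre of its underside (top at z = 0.012). The four houses stand on it side by side along its y, the row's middle at board x = -74 mm, y = 0; their backs (robot side) at x = -118 mm, fronts at -30 mm. Pushing out means along board +x.
- fence: Fixed wooden frame on the board: two low side strips (12 mm high, along x at y = +/-100 mm) and, clamped across them, the front bar, 30 mm high, 12 mm thick, along y. The bar is rigid: force rises by 5 N or more per mm of command. Pressing lightly is 2 to 15 N on the bar; sliding the house takes 1 to 5 N besides. Origin: centre of the board's top, axes as the board's.
- bar_near (a point): Point at the board's top on the middle of the NEAREST place where the bar's house-side face can be clamped (fence x = +66 mm). The real face is 0 to 22 mm beyond it along +x; where is not measured: see or feel it. So the house slides 96 to 118 mm to meet the bar and then stands 8 to 30 mm clear of its neighbours' fronts.
- flat_house: The house to move: a block 88 mm deep (x), 46 mm wide (y), vertical walls 50 mm high, flat roof with parapet (55 mm) and one upright round tank 18 mm across at x = +18 mm (top at 63 mm). 0.2 to 0.42 kg. Origin: centre of its underside, axes as the board's at the start. In any of the four places of the row, the others touching its long sides (gaps 0.3 mm). It is the tallest of the row.
- gable_house: Neighbour in the row, the same 88 x 46 mm footprint (x deep, y wide), gabled roof with its ridge along x and a square chimney, 44 mm high; about 0.3 kg. Origin: centre of its underside, axes as the board's. Leave it where it is.
- cross_house: Neighbour in the row, the same 88 x 46 mm footprint (x deep, y wide), gabled roof with its ridge along y, 43 mm high; about 0.3 kg. Origin: centre of its underside, axes as the board's. Leave it where it is.
- shed_house: Neighbour in the row, the same 88 x 46 mm footprint (x deep, y wide), single-slope roof rising to +x, 42 mm high; about 0.3 kg. Origin: centre of its underside, axes as the board's. Leave it where it is.
- plate: Fixed empty rectangular plywood base plate, 110 (x, long) x 90 (y) x 10 mm thick, lying on the table to one side of the board. Origin: centre of its underside, so its top is at z = 0.010.
- turntable: Fixed round plywood turntable, 110 mm across, 18 mm high, on the other side of the board; a tree stands on it. Origin: centre of its underside. Not used.
- tree: Toy tree, 75 mm high, crown 48 mm across, standing on the turntable. Origin: centre of its underside. A bystander.
- small_tree: Toy tree, 60 mm high, crown 38 mm across, on the table beyond the board. Origin: centre of its underside. A bystander.
- toy_car: Grey toy car, 70 x 32 x 31 mm, on the table beyond the board. Origin: centre of its underside. A bystander.
- toy_boat: Wooden toy boat, 50 x 26 mm, mast top 43 mm, on the table beyond the board. Origin: centre of its underside. A bystander.
There are look-alikes about, which are no part of the job. What is shaped like the flat_house but pink is not meant.

How it is judged:
By the outcome, as a careful person would: the job done as asked, in the order asked, and still so for the second after the job is handed in, with the robot touching nothing.
It also fails if it takes over 67 s, if anything falls off the work surface, if the arm or the gripper's body presses on something with over 40 N, if the wrist force passes 120 N, or if a joint passes its speed limit or range.

ROBOT

A 6-joint arm with a two-finger parallel gripper is mounted at the origin on the work surface. World frame = base frame: x ahead of the robot, y to its left, z up, the work surface at z = 0. Lengths are in m, angles in rad, forces in N, time in s.
With the tool pointing down it reaches from about 0.35 to 0.85 m from the base axis. Payload 8.1 kg.
Tool frame: the origin (TCP) lies between the finger pads; the fingertips stand 11 mm ahead of it and the grasp point (between the pads) lies 8 mm behind it (tips_ahead is the z of the fingertips in the tool frame, in m); z points along the fingers, y is the line along which they close (so a half turn about z gives the same grasp; the last joint's range is limited). The gripper opens to 93 mm and grips with 3 to 60 N. Pads are 15 mm wide; open, the fingers measure 128 mm over their backs; the gripper's body (75 mm by 188 mm) begins 65 mm behind the grasp point.
Start: joints at [1.133, 0.13, 1.488, -0, 1.523, -0.085], TCP at [0.207, 0.563, 0.23] pointing down, gripper open.
Joint ranges: [-2.96, 2.96], [-0.89, 2.26], [0.02, 2.5], [-1.34, 4.48], [0, 2.73], [-2.66, 2.66]. Speed limits (rad/s): [2.39, 2.39, 2.79, 3.14, 3.14, 3.14].

INTERFACE

Orientations are given as a rotation vector (axis times angle).
In Python, from plant import read_state, read_camera, close_job, tips_ahead gives the robot as it stands. The module is installed in compiled form; this text tells all that it offers.
- The arm moves only by the tool move_arm, never from a script. Its argument "plan" is a list of rows, each a list of 7 numbers: the turn, a rotation vector about the tool's x, y, z in units of 6 degrees (1.0 is 6 degrees), then the shift along the tool's x, y, z in units of 25 mm (1.0 is 25 mm), then the finger opening in mm, from 0 to 93. A call has exactly 10 rows; each row shifts and turns the commanded pose from where the row before left it, along the tool's axes as they then stand; what a row does not reach is not made up. A row lasts 1/10 s, in which the tool goes at most 50 mm and 8.59 degrees, less where a joint would pass 70% of its speed; a pose out of reach is approached as far as the arm can. A call is refused whole if a number of a shift passes 1 or a number of a turn 1, either way. A call with a gripper value outside its range is refused whole. The fingers move at their own pace and stop on an object; "force" is the grip in N (left out, the last holds). Time passes only in rows, so rows that do not move let the fingers close, or fill a call up. It gives the time, the measured TCP pose, the force, the opening and the grip force at its end, in the units of the state.
- read_state(): the state, without advancing time (a new reading comes with each control period).
- read_camera(name): name is "side" or "top" or "wrist"; returns a dict with "frame" (384x512x3 uint8, red, green, blue), "z_map" (384x512 float32, m along the optical axis (not along the pixel's ray), 0 where there is no reading), "fx", "fy", "cx", "cy" (pixels), "rvec" (rotation vector, rad) and "tvec" (3), from world to camera coordinates, as OpenCV has them. Camera axes: x right, y down, z forward; pixel columns grow to the right and rows downward; lengths in m; the calibration is good to about 2 mm. A picture is of the moment at which its call begins.
- close_job(): hands the job in; it is judged then, once.
The state is a dict: "t": time; "q": joint angles; "dq": joint speeds; "joint_torque": joint torques, N m; "tool_pos": TCP position; "orientation": TCP orientation; "force": force on the tool from outside, world axes, zero at the start; "wrist_torque": the same for the moment, N m; "opening": finger opening in m; "gripper_force": force on a finger pad.
Only numpy, scipy, OpenCV 4.12 (cv2) and the standard library are available. Lean on these libraries where they do the work, as an engineer would, in place of code of your own. Each camera call takes 0.05 s, during which the arm holds its last target. There are 200 camera calls.

## Working session

There is one attempt and no reset: what is moved stays moved. The work goes in short steps, Python scripts to look and compute and a tool call to move; the robot and the scene stay as the last step left them, time stands still between calls to the robot, and variables do not carry over. Pictures are saved under pics/ and viewed, at most 10 in all, crops included, and the job is handed in when it is done.

Besides the shell and the picture viewer there is one more tool, called after "Emit:" by a JSON object that holds its "method" and its "body". move_arm: Moves the arm, as the interface text tells. Its arguments: {"type":"object","properties":{"plan":{"type":"array","items":{"type":"array","items":{"type":"number"}}},"force":{"type":"number"}},"required":["plan"]}

```bash
mkdir -p pics; cat > h.py <<'E'
import numpy as np, cv2
from plant import *
def cloud(c):
    R,_=cv2.Rodrigues(np.array(c["rvec"],float)); t=np.array(c["tvec"],float).ravel()
    z=c["z_map"]; v,u=np.mgrid[:z.shape[0],:z.shape[1]]
    P=np.stack([(u-c["cx"])/c["fx"]*z,(v-c["cy"])/c["fy"]*z,z],-1)
    W=(P-t)@R; W[z==0]=np.nan
    return W
def save(c,n,box=None,s=1):
    f=c["frame"][...,::-1]
    if box: f=f[box[1]:box[3],box[0]:box[2]]
    cv2.imwrite("pics/"+n,cv2.resize(f,None,fx=s,fy=s,interpolation=cv2.INTER_CUBIC))
E
python3 - <<'E'
from h import *
import pickle
d={}
for n in("top","side"):
    d[n]=read_camera(n); save(d[n],n+"0.png",s=1.5)
pickle.dump(d,open("c0.pkl","wb"))
s=read_state(); print(s, tips_ahead)
for n in d: 
    W=cloud(d[n]); print(n,d[n]["fx"],[ (u,v,W[v,u].round(3)) for u in(100,256,400) for v in(100,192,300)])
E
```

```text
{'t': 0.1, 'q': array([ 1.13261577e+00,  1.31083560e-01,  1.48916409e+00,  2.44544545e-05,
        1.52297158e+00, -8.54105258e-02]), 'dq': array([-5.30466125e-04, -1.76892113e-04, -1.16290811e-03, -1.00230380e-05,
       -1.93006734e-03, -1.15346694e-03]), 'joint_torque': array([ 1.10299155e-03, -5.61333597e+01, -4.93101954e+01,  7.70618138e-02,
        2.90040829e-02,  1.47938152e-05]), 'tool_pos': array([0.20707042, 0.56262216, 0.22869702]), 'orientation': array([-5.51184673e-01, -3.09241017e+00,  2.45768189e-03]), 'force': array([ 0.02852125, -0.14468804, -0.11938146]), 'wrist_torque': array([-0.01359484, -0.02208739,  0.02434408]), 'gripper_force': 0.0, 'opening': 0.09264979268017294} 0.011
top 395.38032018542253 [(100, 100, array([ 0.77 ,  0.375, -0.001])), (100, 192, array([0.55 , 0.354, 0.002])), (100, 300, array([0.314, 0.334, 0.001])), (256, 100, array([0.774, 0.006, 0.012])), (256, 192, array([0.556, 0.002, 0.014])), (256, 300, array([ 0.322, -0.002,  0.003])), (400, 100, array([ 0.787, -0.335, -0.   ])), (400, 192, array([ 0.565, -0.324,  0.001])), (400, 300, array([ 0.329, -0.312,  0.004]))]
side 426.13113892026473 [(100, 100, array([0.276, 0.558, 0.   ])), (100, 192, array([ 0.258,  0.166, -0.001])), (100, 300, array([ 0.246, -0.114,  0.002])), (256, 100, array([0.689, 0.413, 0.001])), (256, 192, array([0.572, 0.045, 0.011])), (256, 300, array([ 0.495, -0.195,  0.   ])), (400, 100, array([ 1.25 ,  0.524, -0.173])), (400, 192, array([ 0.835, -0.072,  0.037])), (400, 300, array([ 0.723, -0.27 , -0.001]))]
```

View pics/top0.png

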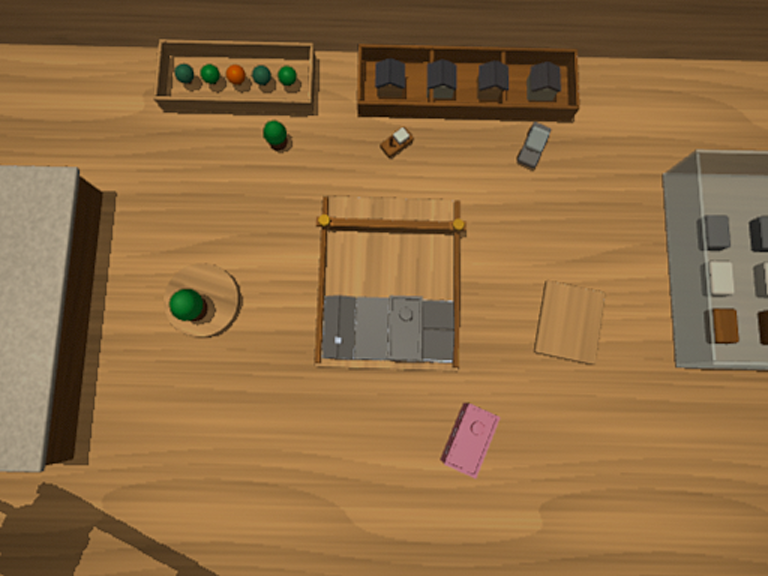

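View pics/side0.png

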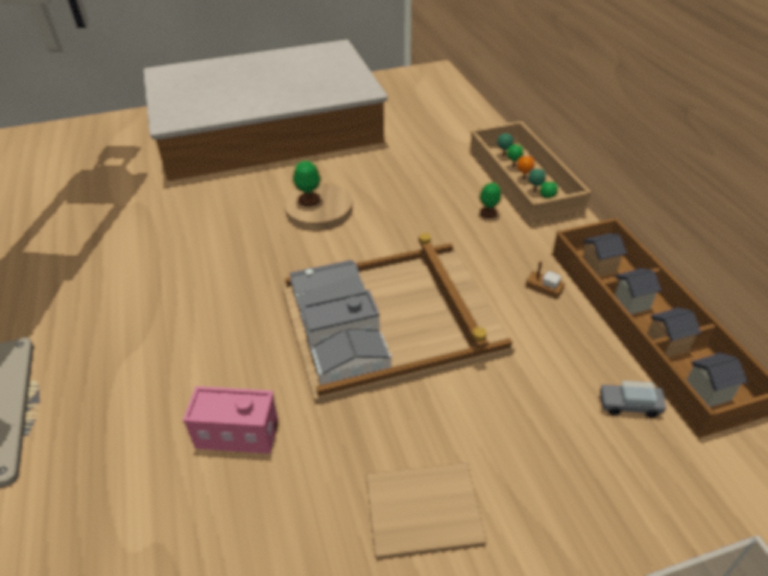

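The top view shows two flat-roofed houses with tanks. The grey one is in the row at (405,325)/1.5, third from the left. The pink one stands alone at (470,440)/1.5. Pink is ruled out, so the grey one is meant. The plate is at (570,322)/1.5 and the bar at (390,226)/1.5. Next I measure and confirm with a crop.

```bash
python3 - <<'E'
from h import *
import pickle
d=pickle.load(open("c0.pkl","rb")); c=d["top"]; W=cloud(c); f=c["frame"].astype(int)
save(c,"crop.png",(200,120,420,330),3.4 if 0 else 2.8)
X,Y,Z=W[...,0],W[...,1],W[...,2]
def rect(m,n):
    m=cv2.morphologyEx(m.astype(np.uint8),cv2.MORPH_OPEN,np.ones((2,2)))
    k,l,st,_=cv2.connectedComponentsWithStats(m); i=1+st[1:,4].argmax()
    p=W[l==i]; r=cv2.minAreaRect((p[:,:2]*1000).astype(np.float32)); print(n,np.round(r[0],1),np.round(r[1],1),round(r[2],2),"z",np.median(p[:,2]).round(4),"n",len(p),"px",st[i][:4]); return p
grey=f.max(-1)-f.min(-1)<22
roi=(X>.3)&(X<.75)&(abs(Y)<.2)
rect(roi&grey&(Z>.06),"flat")
rect(roi&grey&(Z>.03),"row")
rect(roi&(Z>.007),"board+all")
b=rect(roi&(Z>.034)&~grey&(X>.6),"bar")
p=b[(abs(b[:,1])<.08)]; print("bar fit", np.polyfit(p[:,1],p[:,0],1), "x edges", [np.percentile(p[:,0]-np.polyval(np.polyfit(p[:,1],p[:,0],1),p[:,1]),q) for q in(2,98)])
rect((X>.3)&(X<.7)&(Y<-.2)&(Y>-.38)&(Z>.0055),"plate")
rect((X<.45)&(X>.15)&(Z>.045)&(abs(Y)<.3)&(f[...,0]>f[...,1]+40),"pink")
rect((Y>.1)&(Y<.35)&(Z>.013)&(X>.3)&(X<.65),"turntable")
# side strips
for lo,hi in((.07,.125),(-.125,-.07)):
    m=roi&(Z>.018)&(Z<.03)&~grey&(Y>lo)&(Y<hi)
    q=W[m]; print("strip",len(q),np.polyfit(q[:,0],q[:,1],1))
E
```

```text
flat [493.  -28.1] [88.  47.9] 0.63 z nan n 920 px [259 199  23  42]
row [482.3 -15.7] [ 81.1 189.9] 18.74 z nan n 3526 px [216 199  88  43]
board+all [583.3  14.9] [214.8 239.2] 71.39 z nan n 10723 px [211 131 100 117]
bar [646.   -8.4] [ 22.8 226.5] 3.23 z nan n 647 px [211 144 100  11]
bar fit [0.01113957 0.64600134] x edges [np.float64(-0.0038373526550920566), np.float64(0.006161963279794253)]
plate [ 511.2 -275.9] [ 93.9 109.7] 78.6 z nan n 2010 px [357 188  47  56]
pink [ 337.8 -125.5] [58.7 91.9] 67.38 z nan n 1015 px [297 271  37  48]
turntable [542.  270.9] [93.  90.7] 46.83 z nan n 1932 px [110 176  50  50]
strip 403 [-0.01531808  0.10458191]
strip 427 [-0.00862801 -0.09692024]
```

View pics/crop.png

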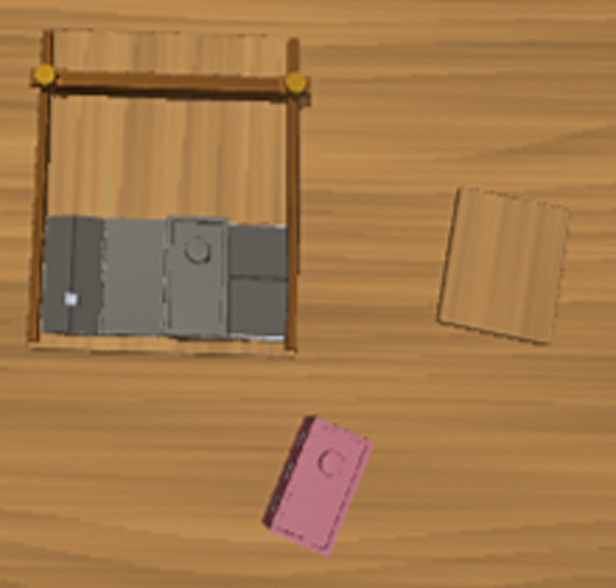

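The crop confirms it: the grey flat roof with the round tank is at crop (197,275), third from the left. The pink one is at crop (320,485) and the plate at (503,265). I refine the poses with the missing-depth pixels removed, then move.

```bash
python3 - <<'E'
from h import *
import pickle
d=pickle.load(open("c0.pkl","rb"))
def rect(p,n):
    p=p[np.isfinite(p).all(1)]; l=np.percentile(p,1,axis=0); h=np.percentile(p,99,axis=0)
    p=p[((p>=l-.002)&(p<=h+.002)).all(1)]
    r=cv2.minAreaRect((p[:,:2]*1000).astype(np.float32)); print(n,np.round(r[0],1),np.round(r[1],1),round(r[2],2),"z",np.median(p[:,2]).round(4),len(p)); return p
def edge(p,a,b,n):  # per-bin min/max of b against a -> fitted lines
    bins=np.round(p[:,a]/.004).astype(int); o=[]
    for k in np.unique(bins):
        q=p[bins==k]
        if len(q)>4:o.append((k*.004,q[:,b].min(),q[:,b].max()))
    o=np.array(o)[1:-1]; m=o[:,0].mean()
    for j,t in((1,"min"),(2,"max")):
        k=np.polyfit(o[:,0]-m,o[:,j],1); print("  ",n,"xy"[b],t,"at","xy"[a],m.round(4),":",k[1].round(4),"slope",k[0].round(4))
for n in d:
    c=d[n];W=cloud(c);f=c["frame"].astype(int);X,Y,Z=np.moveaxis(W,-1,0)
    print(n); g=f.max(-1)-f.min(-1)<22; roi=(X>.3)&(X<.75)&(abs(Y)<.2)
    p=rect(W[roi&(Z>.062)&(X<.6)&g],"flat"); edge(p,0,1,"flat"); edge(p,1,0,"flat")
    p=rect(W[roi&(Z>.063)&(Z>.072)&(X<.6)],"tank")
    p=rect(W[roi&g&(Z>.03)],"row")
    p=W[roi&~g&(Z>.036)&(X>.6)&(abs(Y)<.08)]; edge(p,1,0,"bar"); print("barz",np.median(p[:,2]))
    p=W[roi&(Z>.018)&(Z<.03)&~g&(X>.42)&(X<.63)]
    for s in(1,-1): edge(p[(p[:,1]*s>.07)&(p[:,1]*s<.125)],0,1,"strip")
    p=rect(W[(X>.4)&(X<.6)&(Y<-.21)&(Y>-.35)&(Z>.006)],"plate")
    p=rect(W[(X<.45)&(X>.2)&(Z>.045)&(Y>-.25)&(Y<0)&(f[...,0]>f[...,1]+40)],"pink")
E
```

```text
top
flat [492.4 -25.2] [45.5 85.5] 89.96 z 0.0653 893
   flat y min at x 0.492 : -0.0475 slope 0.0096
   flat y max at x 0.492 : -0.0036 slope -0.0085
   flat x min at y -0.026 : 0.4505 slope 0.0532
   flat x max at y -0.026 : 0.5345 slope -0.0116
tank [511.4 -26.1] [16.1 16.3] 45.2 z 0.0762 59
row [492.5  -3.2] [184.2  86.9] 89.99 z 0.0511 3509
   bar x min at y -0.0 : 0.6426 slope 0.0096
   bar x max at y -0.0 : 0.6536 slope 0.0144
barz 0.04348961782785726
   strip y min at x 0.5396 : 0.0933 slope -0.0027
   strip y max at x 0.5396 : 0.0999 slope -0.0071
   strip y min at x 0.5376 : -0.1055 slope -0.003
   strip y max at x 0.5376 : -0.0996 slope 0.0006
plate [ 514.2 -267.5] [101.9 110.4] 79.93 z 0.0113 1977
pink [ 343.4 -119.2] [46.4 87.9] 67.64 z 0.0535 999
side
flat [492.  -28.3] [50. 86.] 88.78 z 0.0641 789
   flat y min at x 0.49 : -0.0522 slope -0.0044
   flat y max at x 0.49 : -0.0057 slope 0.0062
   flat x min at y -0.028 : 0.4499 slope 0.0297
   flat x max at y -0.028 : 0.5338 slope -0.0028
tank [511.3 -28.5] [19.3 14.8] 73.86 z 0.0743 58
row [491.9 -12.8] [174.5  86.4] 89.38 z 0.0503 3316
   bar x min at y -0.0 : 0.642 slope 0.0112
   bar x max at y -0.0 : 0.6531 slope 0.0085
barz 0.04168343186532172
   strip y min at x 0.5794 : 0.0882 slope 0.0714
   strip y max at x 0.5794 : 0.0963 slope -0.0062
   strip y min at x 0.536 : -0.1104 slope -0.0075
   strip y max at x 0.536 : -0.1005 slope -0.0417
plate [ 512.5 -276.4] [ 90.8 110.2] 79.35 z 0.0098 3921
pink [ 342.7 -122. ] [49.2 88.8] 67.73 z 0.0516 1450
```

Emit:
{"method": "move_arm", "body": {"plan": [[0,0,-0.82,0,0,0,0],[0,0,-0.82,0,0,0,0],[0,0,-0.82,0,0,0,0],[0,0,-0.82,0,0,0,0],[0,0,0,-0.4,-1,0,0],[0,0,0,-0.4,-1,0,0],[0,0,0,-0.4,-1,0,0],[0,0,0,-0.4,-1,0,0],[0,0,0,-0.4,-1,0,0],[0,0,0,-0.4,-1,0,0]]}}

```text
t: 1.1
tool_pos: [0.266, 0.4113, 0.2291]
orientation: [-0.014, -3.141, 0.001]
force: [0.3, -0.8, -0.1]
opening: 0.0178
gripper_force: 0.0
```

Emit:
{"method": "move_arm", "body": {"plan": [[0,0,0,-0.4,-1,0,0],[0,0,0,-0.4,-1,0,0],[0,0,0,-0.4,-1,0,0],[0,0,0,-0.4,-1,0,0],[0,0,0,-0.4,-1,0,0],[0,0,0,-0.4,-1,0,0],[0,0,0,-0.4,-1,0,0],[0,0,0,-0.4,-1,0,0],[0,0,0,-0.4,-1,0,0],[0,0,0,-0.4,-1,0,0]]}}

```text
t: 2.1
tool_pos: [0.3636, 0.1605, 0.2293]
orientation: [-0.014, -3.141, 0.0]
force: [0.9, 0.3, -0.1]
opening: 0.0003
gripper_force: 0.0
```

Emit:
{"method": "move_arm", "body": {"plan": [[0,0,0,-0.25,-1,0,0],[0,0,0,-0.25,-1,0,0],[0,0,0,-0.25,-1,0,0],[0,0,0,-0.25,-1,0,0],[0,0,0,-0.25,-1,0,0],[0,0,0,-0.25,-1,0,0],[0,0,0,-0.25,-1,0,0],[0,0,0,-0.25,-0.42,0,0],[0,0,0,0,0,0,0],[0,0,0,0,0,0,0]]}}

```text
t: 3.1
tool_pos: [0.4116, -0.0238, 0.2294]
orientation: [-0.015, -3.141, -0.001]
force: [-0.3, 0.0, -0.7]
opening: 0.0006
gripper_force: 0.0
```

```bash
python3 - <<'E'
from h import *
import pickle
c=read_camera("wrist"); save(c,"wrist1.png",s=1.5); pickle.dump(c,open("w1.pkl","wb"))
print(read_state()["tool_pos"],read_state()["q"])
W=cloud(c); X,Y,Z=np.moveaxis(W,-1,0)
p=W[(Z>.062)&(Z<.09)&(X>.4)&(X<.6)&(Y>-.1)&(Y<.1)]
print(len(p)); r=cv2.minAreaRect((p[:,:2]*1000).astype(np.float32)); print(r)
print(np.percentile(p,[1,50,99],axis=0))
E
```

```text
[ 0.41162271 -0.02352873  0.22945112] [-1.81997608e-01 -4.00863500e-01  1.97243934e+00  4.40260869e-04
  1.57067457e+00 -1.74389645e+00]
573
((460.22723388671875, -26.161470413208008), (25.23687171936035, 45.53227233886719), 0.10594875365495682)
[[ 0.44776936 -0.04868009  0.06208499]
 [ 0.45865144 -0.02657315  0.06387109]
 [ 0.47149126 -0.00345303  0.06849838]]
```

View pics/wrist1.png

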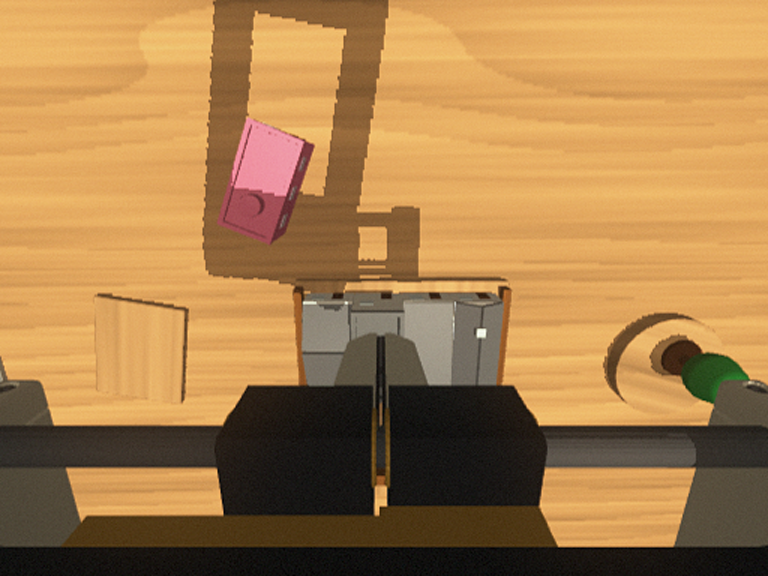

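Wrist view: the flat house is at (375,320), behind the fingertips. Pink is at (265,180), clear of the descent. I go down behind the row.

Emit:
{"method": "move_arm", "body": {"plan": [[0,0,0,0,-0.1,0.9,0],[0,0,0,0,0,0.9,0],[0,0,0,0,0,0.9,0],[0,0,0,0,0,0.9,0],[0,0,0,0,0,0.9,0],[0,0,0,0,0,0.9,0],[0,0,0,0,0,0.9,0],[0,0,0,0,0,0.9,0],[0,0,0,0,0,0.54,0],[0,0,0,0,0,0,0]]}}

```text
t: 4.15
tool_pos: [0.4098, -0.0255, 0.0341]
orientation: [-0.012, -3.137, -0.002]
force: [-0.4, -0.3, -0.5]
opening: 0.0004
gripper_force: 0.0
```

Emit:
{"method": "move_arm", "body": {"plan": [[0,0,0,-0.2,0,0,0],[0,0,0,-0.2,0,0,0],[0,0,0,-0.2,0,0,0],[0,0,0,-0.1,0,0,0],[0,0,0,-0.1,0,0,0],[0,0,0,-0.1,0,0,0],[0,0,0,-0.1,0,0,0],[0,0,0,-0.1,0,0,0],[0,0,0,-0.1,0,0,0],[0,0,0,0,0,0,0]]}}

```text
t: 5.15
tool_pos: [0.4415, -0.0272, 0.036]
orientation: [-0.015, -3.14, -0.0]
force: [-2.7, -0.1, 3.1]
opening: 0.0006
gripper_force: 1.5
```

Emit:
{"method": "move_arm", "body": {"plan": [[0,0,0,-0.2,0,0,0],[0,0,0,-0.2,0,0,0],[0,0,0,-0.2,0,0,0],[0,0,0,-0.2,0,0,0],[0,0,0,-0.2,0,0,0],[0,0,0,-0.2,0,0,0],[0,0,0,-0.2,0,0,0],[0,0,0,-0.2,0,0,0],[0,0,0,-0.2,0,0,0],[0,0,0,-0.2,0,0,0]]}}

```text
t: 6.15
tool_pos: [0.4922, -0.0276, 0.0361]
orientation: [-0.015, -3.142, -0.0]
force: [-1.9, 0.8, -1.8]
opening: 0.0007
gripper_force: 0.9
```

```bash
python3 - <<'E'
from h import *
c=read_camera("top"); save(c,"t2.png",(200,130,320,260),4.5); s=read_state(); print(s["force"],s["wrist_torque"],s["tool_pos"])
E
```

```text
[-0.39351881  0.72062776 -0.64187712] [ 0.01797939  0.15837266 -0.03404558] [ 0.49303588 -0.02768528  0.03640157]
```

View pics/t2.png

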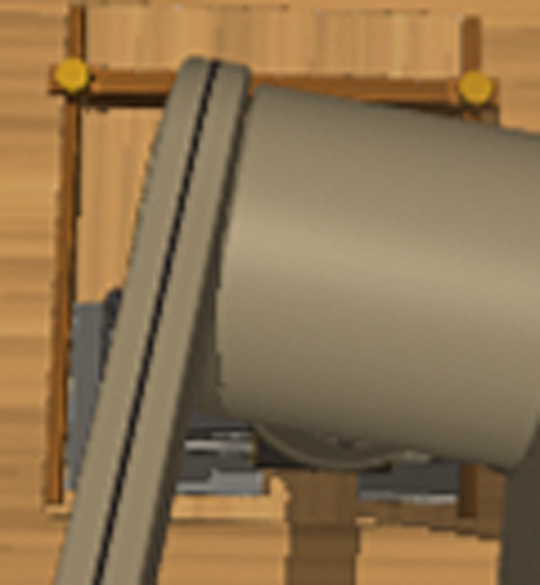

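The arm hides much of the top view. The neighbours' backs at (200,490) and (410,490) are still level, and the slot between them is open at (315,480). I continue, then feel for the bar slowly.

Emit:
{"method": "move_arm", "body": {"plan": [[0,0,0,-0.15,0,0,0],[0,0,0,-0.15,0,0,0],[0,0,0,-0.15,0,0,0],[0,0,0,-0.15,0,0,0],[0,0,0,-0.15,0,0,0],[0,0,0,-0.15,0,0,0],[0,0,0,-0.15,0,0,0],[0,0,0,-0.15,0,0,0],[0,0,0,-0.15,0,0,0],[0,0,0,-0.1,0,0,0]]}}

```text
t: 7.2
tool_pos: [0.5282, -0.028, 0.0363]
orientation: [-0.015, -3.141, 0.0]
force: [-6.4, 0.9, 5.4]
opening: 0.0007
gripper_force: 3.3
```

Emit:
{"method": "move_arm", "body": {"plan": [[0,0,0,-0.04,0,0,0],[0,0,0,-0.04,0,0,0],[0,0,0,-0.04,0,0,0],[0,0,0,-0.04,0,0,0],[0,0,0,-0.04,0,0,0],[0,0,0,-0.04,0,0,0],[0,0,0,-0.04,0,0,0],[0,0,0,-0.04,0,0,0],[0,0,0,0,0,0,0],[0,0,0,0,0,0,0]]}}

```text
t: 8.2
tool_pos: [0.5361, -0.028, 0.0363]
orientation: [0.015, 3.141, -0.0]
force: [-5.4, -0.6, 4.4]
opening: 0.0005
gripper_force: 2.5
```

Emit:
{"method": "move_arm", "body": {"plan": [[0,0,0,-0.03,0,0,0],[0,0,0,-0.03,0,0,0],[0,0,0,-0.03,0,0,0],[0,0,0,-0.03,0,0,0],[0,0,0,-0.03,0,0,0],[0,0,0,-0.03,0,0,0],[0,0,0,0,0,0,0],[0,0,0,0,0,0,0],[0,0,0,0,0,0,0],[0,0,0,0,0,0,0]]}}

```text
t: 9.2
tool_pos: [0.5405, -0.0281, 0.0363]
orientation: [-0.015, -3.141, 0.0]
force: [-5.2, -0.6, 4.2]
opening: 0.0003
gripper_force: 2.9
```

Emit:
{"method": "move_arm", "body": {"plan": [[0,0,0,-0.02,0,0,0],[0,0,0,-0.02,0,0,0],[0,0,0,-0.02,0,0,0],[0,0,0,-0.02,0,0,0],[0,0,0,0,0,0,0],[0,0,0,0,0,0,0],[0,0,0,0,0,0,0],[0,0,0,0,0,0,0],[0,0,0,0,0,0,0],[0,0,0,0,0,0,0]]}}

```text
t: 10.2
tool_pos: [0.5424, -0.0281, 0.0363]
orientation: [-0.015, -3.141, 0.0]
force: [-5.3, 0.4, 4.5]
opening: 0.0008
gripper_force: 3.1
```

Emit:
{"method": "move_arm", "body": {"plan": [[0,0,0,-0.02,0,0,0],[0,0,0,-0.02,0,0,0],[0,0,0,-0.02,0,0,0],[0,0,0,-0.02,0,0,0],[0,0,0,0,0,0,0],[0,0,0,0,0,0,0],[0,0,0,0,0,0,0],[0,0,0,0,0,0,0],[0,0,0,0,0,0,0],[0,0,0,0,0,0,0]]}}

```text
t: 11.2
tool_pos: [0.5444, -0.0281, 0.0363]
orientation: [-0.015, -3.141, 0.0]
force: [-6.4, 0.7, 4.7]
opening: 0.0005
gripper_force: 3.1
```

Emit:
{"method": "move_arm", "body": {"plan": [[0,0,0,-0.02,0,0,0],[0,0,0,-0.02,0,0,0],[0,0,0,0,0,0,0],[0,0,0,0,0,0,0],[0,0,0,0,0,0,0],[0,0,0,0,0,0,0],[0,0,0,0,0,0,0],[0,0,0,0,0,0,0],[0,0,0,0,0,0,0],[0,0,0,0,0,0,0]]}}

```text
t: 12.2
tool_pos: [0.545, -0.0281, 0.0363]
orientation: [-0.015, -3.14, 0.0]
force: [-9.9, -0.2, 7.6]
opening: 0.0005
gripper_force: 4.5
```

The force rises from 5.3 N sliding to 9.9 N, and the tool lags the command: the house is at the bar. I add a touch more and hold.

Emit:
{"method": "move_arm", "body": {"plan": [[0,0,0,-0.01,0,0,0],[0,0,0,0,0,0,0],[0,0,0,0,0,0,0],[0,0,0,0,0,0,0],[0,0,0,0,0,0,0],[0,0,0,0,0,0,0],[0,0,0,0,0,0,0],[0,0,0,0,0,0,0],[0,0,0,0,0,0,0],[0,0,0,0,0,0,0]]}}

```text
t: 13.2
tool_pos: [0.545, -0.0281, 0.0363]
orientation: [-0.014, -3.14, -0.0]
force: [-11.0, -0.3, 9.1]
opening: 0.0006
gripper_force: 5.3
```

Pressed with about 6 N above sliding and held. I back off and rise.

Emit:
{"method": "move_arm", "body": {"plan": [[0,0,0,0.1,0,0,0],[0,0,0,0.2,0,0,0],[0,0,0,0.3,0,0,0],[0,0,0,0,0,-0.6,0],[0,0,0,0,0,-0.9,0],[0,0,0,0,0,-1,0],[0,0,0,0,0,-1,0],[0,0,0,0,0,-1,0],[0,0,0,0,0,-1,60],[0,0,0,0,0,-0.5,60]]}}

```text
t: 14.2
tool_pos: [0.5322, -0.0282, 0.1901]
orientation: [0.015, 3.137, -0.001]
force: [0.1, -0.1, -0.4]
opening: 0.0122
gripper_force: 0.0
```

Emit:
{"method": "move_arm", "body": {"plan": [[0,0,0,1,0,-0.3,70],[0,0,0,1,0,-0.3,70],[0,0,0,1,0,-0.3,70],[0,0,0,1,0,0,70],[0,0,0,0,0,0,70],[0,0,0,0,0,0,70],[0,0,0,0,0,0,70],[0,0,0,0,0,0,70],[0,0,0,0,0,0,70],[0,0,0,0,0,0,70]]}}

```text
t: 15.2
tool_pos: [0.431, -0.027, 0.2084]
orientation: [-0.014, -3.141, -0.0]
force: [-0.3, -0.2, -0.3]
opening: 0.0698
gripper_force: 0.0
```

```bash
cat > look.py <<'E'
from h import *
s=read_state(); print(s["tool_pos"],s["orientation"],s["opening"])
for n in("top","side","wrist"):
    c=read_camera(n); save(c,n+"3.png",s=1.5)
    W=cloud(c); X,Y,Z=np.moveaxis(W,-1,0); f=c["frame"].astype(int); g=f.max(-1)-f.min(-1)<25
    for nm,m in(("flat",(Z>.061)&(Z<.08)&(X>.5)&(X<.68)&(abs(Y)<.1)&g),("plate",(X>.43)&(X<.6)&(Y<-.21)&(Y>-.35)&(Z>.0055)&(Z<.02)),("row",g&(X>.42)&(X<.53)&(abs(Y)<.11)&(Z>.025)&(Z<.06))):
        m=cv2.morphologyEx(m.astype(np.uint8),cv2.MORPH_OPEN,np.ones((2,2)))>0
        m&=np.isfinite(Z); p=W[m]
        if len(p)<60: print(n,nm,len(p)); continue
        print(n,nm,len(p),np.round(cv2.minAreaRect((p[:,:2]*1000).astype(np.float32))[0],1),np.round(cv2.minAreaRect((p[:,:2]*1000).astype(np.float32))[1:][0],1),round(cv2.minAreaRect((p[:,:2]*1000).astype(np.float32))[2],2),(np.percentile(p[:,:2],[2,98],axis=0)*1000).round(1).tolist())
E
python3 look.py
```

```text
[ 0.43098889 -0.02704176  0.20841193] [-1.44759402e-02 -3.14092514e+00 -1.58987811e-04] 0.06975255873114765
top flat 303 [561.6 -25.1] [ 48.9 168.6] 84.27 [[479.8, -55.3], [639.3, 1.5]]
top plate 0
top row 6
side flat 803 [597.4 -31.4] [45.3 87.8] 89.76 [[556.0, -53.4], [638.7, -9.6]]
side plate 3948 [ 514.7 -276. ] [ 92.9 112.7] 79.95 [[458.8, -325.2], [566.7, -233.7]]
side row 2733 [490.6 -14.9] [171.   82.8] 89.47 [[450.8, -98.5], [529.5, 63.1]]
wrist flat 906 [553.9 -29.1] [309.5  52.8] 0.79 [[399.8, -47.6], [707.1, -4.7]]
wrist plate 4081 [ 487.7 -199.9] [124.8 298.2] 14.94 [[453.2, -317.4], [555.2, -222.2]]
wrist row 3292 [477.8   0.5] [114.5 190.4] 0.69 [[448.2, -92.1], [529.0, 87.0]]
```

View pics/side3.png

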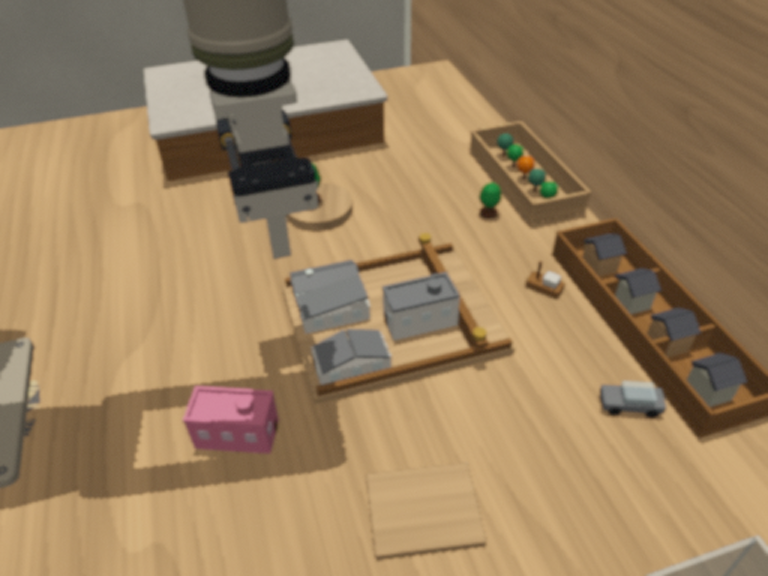

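The side view shows the flat house at (420,305) squarely against the bar, and its neighbours at (328,300) and (350,355) in place. The plate is at (425,508). Now I grasp.

Emit:
{"method": "move_arm", "body": {"plan": [[0,0,0,-0.8,0,0,70],[0,0,0,-0.9,0,0,70],[0,0,0,-0.9,0,0,70],[0,0,0,-0.9,0,0,70],[0,0,0,-0.9,0,0,70],[0,0,0,-0.9,0,0,70],[0,0,0,-0.9,0,0,70],[0,0,0,-0.44,0,0,70],[0,0,0,0,0,0.5,70],[0,0,0,0,0,0.5,70]]}}

```text
t: 16.35
tool_pos: [0.5966, -0.0286, 0.1824]
orientation: [-0.015, -3.141, -0.0]
force: [0.4, -0.4, -0.3]
opening: 0.07
gripper_force: 0.0
```

Emit:
{"method": "move_arm", "body": {"plan": [[0,0,0,0,0,0.6,70],[0,0,0,0,0,0.8,70],[0,0,0,0,0,0.8,70],[0,0,0,0,0,0.8,70],[0,0,0,0,0,0.8,70],[0,0,0,0,0,0.8,70],[0,0,0,0,0,0.7,70],[0,0,0,0,0,0.5,70],[0,0,0,0,0,0.2,70],[0,0,0,0,0,0,70]]}}

```text
t: 17.35
tool_pos: [0.5958, -0.0285, 0.0326]
orientation: [-0.015, -3.14, -0.0]
force: [0.8, 0.1, 0.5]
opening: 0.0701
gripper_force: 0.0
```

Emit:
{"method": "move_arm", "body": {"plan": [[0,0,0,0,0,0,56],[0,0,0,0,0,0,52],[0,0,0,0,0,0,49],[0,0,0,0,0,0,47],[0,0,0,0,0,0,45],[0,0,0,0,0,0,43],[0,0,0,0,0,0,40],[0,0,0,0,0,0,40],[0,0,0,0,0,0,40],[0,0,0,0,0,0,40]], "force": 14}}

```text
t: 18.35
tool_pos: [0.5971, -0.0282, 0.0342]
orientation: [0.014, 3.141, 0.001]
force: [-0.5, 4.0, 6.1]
opening: 0.046
gripper_force: 14.0
```

Emit:
{"method": "move_arm", "body": {"plan": [[0,0,0,0.02,0,-0.1,40],[0,0,0,0.02,0,-0.2,40],[0,0,0,0,0,-0.3,40],[0,0,0,0,0,-0.4,40],[0,0,0,0,0,-0.4,40],[0,0,0,0,0,-0.5,40],[0,0,0,0,0,-0.5,40],[0,0,0,0,0,-0.5,40],[0,0,0,0,0,-0.5,40],[0,0,0,0,0,-0.6,40]]}}

```text
t: 19.35
tool_pos: [0.5956, -0.0286, 0.1346]
orientation: [-0.015, -3.141, -0.0]
force: [-0.1, -0.0, -4.0]
opening: 0.0459
gripper_force: 14.0
```

Lifted, with 4 N of weight. Now I refine the plate pose from several views.

```bash
python3 - <<'E'
from h import *
import pickle
d=pickle.load(open("c0.pkl","rb")); d["w1"]=pickle.load(open("w1.pkl","rb"))
for n in d:
    c=d[n]; W=cloud(c); X,Y,Z=np.moveaxis(W,-1,0)
    Zs=cv2.medianBlur(np.nan_to_num(Z,nan=0).astype(np.float32),5)
    m=((Zs>.0055)&(Zs<.02)&(X>.4)&(X<.62)&(Y<-.2)&(Y>-.36)).astype(np.uint8)
    m=cv2.morphologyEx(m,cv2.MORPH_OPEN,np.ones((5,5)))
    k,l,st,ce=cv2.connectedComponentsWithStats(m); i=1+st[1:,4].argmax()
    cn=max(cv2.findContours((l==i).astype(np.uint8),0,1)[0],key=cv2.contourArea)[:,0,:].astype(float)
    R,_=cv2.Rodrigues(np.array(c["rvec"],float)); t=np.array(c["tvec"],float).ravel()
    r=np.c_[(cn[:,0]-c["cx"])/c["fx"],(cn[:,1]-c["cy"])/c["fy"],np.ones(len(cn))]@R; o=-R.T@t
    P=o+r*((.010-o[2])/r[:,2])[:,None]
    q=cv2.minAreaRect((P[:,:2]*1000).astype(np.float32)); 
    mo=cv2.moments((P[:,:2]*1000).astype(np.float32)[:,None])
    print(n,st[i],np.round(q[0],1),np.round(q[1],1),round(q[2],2),"centroid",round(mo["m10"]/mo["m00"],1),round(mo["m01"]/mo["m00"],1))
    b=cv2.boxPoints(cv2.minAreaRect(cn.astype(np.float32))).round(0).tolist(); print(b)
c=read_camera("side"); save(c,"side4.png",(200,120,400,384),2.2)
c=d["w1"]; save(c,"plw.png",(40,180,150,290),5)
E
```

```text
top [ 356  187   47   55 1992] [ 512.9 -272.7] [ 91.2 110.6] 79.11 centroid 512.6 -272.8
[[355.0, 235.0], [363.0, 186.0], [404.0, 193.0], [396.0, 242.0]]
side [ 245  309   79   62 3956] [ 512.  -277.5] [ 91.1 109.5] 79.07 centroid 511.8 -277.3
[[244.0, 316.0], [317.0, 307.0], [324.0, 363.0], [250.0, 371.0]]
w1 [  63  197   62   71 3775] [ 510.3 -272.4] [ 91.2 111.1] 79.23 centroid 510.4 -272.5
[[60.0, 265.0], [63.0, 197.0], [125.0, 199.0], [121.0, 268.0]]
```

View pics/side4.png

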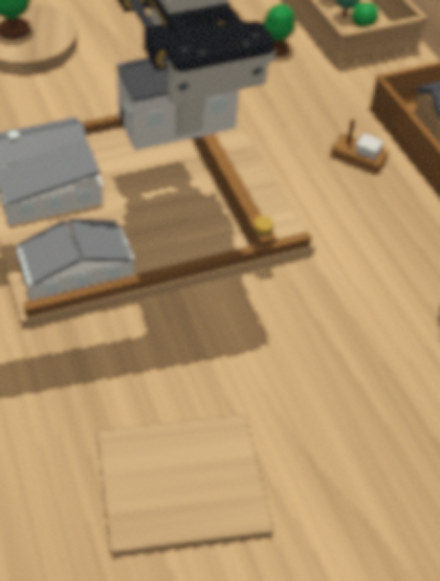

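The house is held upright at (180,90) and the plate is clear. Averaged plate centre is (0.512, -0.274), yaw -10.9°. I carry it over.

Emit:
{"method": "move_arm", "body": {"plan": [[0,0,0,0.1,-0.3,0,40],[0,0,0,0.2,-0.6,0,40],[0,0,0,0.25,-0.8,0,40],[0,0,0,0.25,-0.8,0,40],[0,0,0,0.25,-0.8,0,40],[0,0,0,0.25,-0.8,0,40],[0,0,0,0.25,-0.8,0,40],[0,0,0,0.25,-0.8,0,40],[0,0,0,0.25,-0.8,0,40],[0,0,0,0.25,-0.8,0,40]]}}

```text
t: 20.4
tool_pos: [0.5347, -0.2121, 0.1323]
orientation: [-0.016, -3.139, -0.001]
force: [1.1, 0.7, -3.9]
opening: 0.0463
gripper_force: 14.0
```

Emit:
{"method": "move_arm", "body": {"plan": [[0,0,0,0.25,-0.8,0,40],[0,0,0,0.25,-0.7,0,40],[0,0,0,0.25,-0.5,0,40],[0,0,0,0.2,-0.3,0,40],[0,0,0,0.02,-0.25,0,40],[0,0,0.4,0,0,0,40],[0,0,0.5,0,0,0,40],[0,0,0.5,0,0,0,40],[0,0,0.32,0,0,0,40],[0,0,0,0,0,0,40]]}}

```text
t: 21.4
tool_pos: [0.5119, -0.2737, 0.1335]
orientation: [-0.297, -3.127, -0.0]
force: [-0.4, -0.6, -4.1]
opening: 0.046
gripper_force: 14.0
```

Emit:
{"method": "move_arm", "body": {"plan": [[0,0,0,0,0,0.3,40],[0,0,0,0,0,0.5,40],[0,0,0,0,0,0.5,40],[0,0,0,0,0,0.5,40],[0,0,0,0,0,0.5,40],[0,0,0,0,0,0.5,40],[0,0,0,0,0,0.4,40],[0,0,0,0,0,0.3,40],[0,0,0,0,0,0.2,40],[0,0,0,0,0,0,40]]}}

```text
t: 22.4
tool_pos: [0.5114, -0.2738, 0.0404]
orientation: [-0.297, -3.127, -0.001]
force: [-0.2, 0.5, -3.8]
opening: 0.0462
gripper_force: 14.0
```

```bash
python3 - <<'E'
from h import *
print(read_state()["tool_pos"])
c=read_camera("side"); save(c,"side5.png",(220,240,350,384),4)
W=cloud(c); X,Y,Z=np.moveaxis(W,-1,0); f=c["frame"].astype(int)
g=f.max(-1)-f.min(-1)<25
p=W[g&(Z>.058)&(Z<.075)&(X>.45)&(X<.57)&(Y<-.24)&(Y>-.31)]
print(len(p),cv2.minAreaRect((p[:,:2]*1000).astype(np.float32)))
E
```

```text
[ 0.51139455 -0.2738373   0.04038307]
273 ((510.03900146484375, -276.92547607421875), (46.91973114013672, 84.6194076538086), 76.61337280273438)
```

View pics/side5.png

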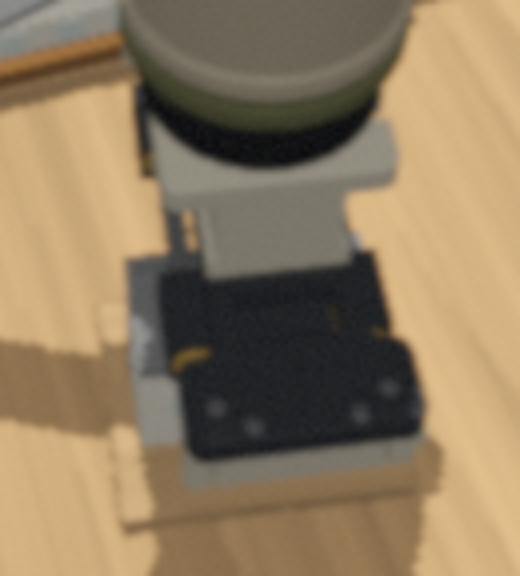

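The side crop shows the house centred over the plate, with the plate rim visible all round on the near and left sides. In the same view its centre is within 2 mm of the plate's. I lower it gently.

Emit:
{"method": "move_arm", "body": {"plan": [[0,0,0,-0.04,0,0.06,40],[0,0,0,0,0,0.06,40],[0,0,0,0,0,0.05,40],[0,0,0,0,0,0.04,40],[0,0,0,0,0,0.03,40],[0,0,0,0,0,0.02,40],[0,0,0,0,0,0.02,40],[0,0,0,0,0,0,40],[0,0,0,0,0,0,40],[0,0,0,0,0,0,40]]}}

```text
t: 23.45
tool_pos: [0.5128, -0.2743, 0.0342]
orientation: [0.297, 3.127, -0.0]
force: [-0.4, 0.5, -3.7]
opening: 0.0461
gripper_force: 14.0
```

Emit:
{"method": "move_arm", "body": {"plan": [[0,0,0,0,0,0.02,40],[0,0,0,0,0,0.02,40],[0,0,0,0,0,0.02,40],[0,0,0,0,0,0,40],[0,0,0,0,0,0,40],[0,0,0,0,0,0,40],[0,0,0,0,0,0,40],[0,0,0,0,0,0,40],[0,0,0,0,0,0,40],[0,0,0,0,0,0,40]]}}

```text
t: 24.45
tool_pos: [0.5127, -0.2743, 0.0327]
orientation: [0.297, 3.128, -0.0]
force: [1.3, 0.2, -4.6]
opening: 0.0459
gripper_force: 14.0
```

Emit:
{"method": "move_arm", "body": {"plan": [[0,0,0,0,0,0.01,40],[0,0,0,0,0,0.01,40],[0,0,0,0,0,0,40],[0,0,0,0,0,0,40],[0,0,0,0,0,0,40],[0,0,0,0,0,0,40],[0,0,0,0,0,0,40],[0,0,0,0,0,0,40],[0,0,0,0,0,0,40],[0,0,0,0,0,0,40]]}}

```text
t: 25.45
tool_pos: [0.5127, -0.2743, 0.0322]
orientation: [-0.297, -3.127, 0.0]
force: [-1.8, 1.0, -1.5]
opening: 0.0461
gripper_force: 14.0
```

Emit:
{"method": "move_arm", "body": {"plan": [[0,0,0,0,0,0.012,40],[0,0,0,0,0,0,40],[0,0,0,0,0,0,40],[0,0,0,0,0,0,40],[0,0,0,0,0,0,40],[0,0,0,0,0,0,46],[0,0,0,0,0,0,48],[0,0,0,0,0,0,52],[0,0,0,0,0,0,60],[0,0,0,0,0,0,68]]}}

```text
t: 26.45
tool_pos: [0.5128, -0.2743, 0.0318]
orientation: [0.297, 3.127, -0.0]
force: [-0.4, 0.0, -0.3]
opening: 0.0637
gripper_force: 0.0
```

Emit:
{"method": "move_arm", "body": {"plan": [[0,0,0,0,0,0,68],[0,0,0,0,0,0,68],[0,0,0,0,0,-0.3,68],[0,0,0,0,0,-0.6,68],[0,0,0,0,0,-0.9,68],[0,0,0,0,0,-1,68],[0,0,0,0,0,-1,68],[0,0,0,0,0,-1,68],[0,0,0,0,0,-1,68],[0,0,0,0,0,-1,68]]}}

```text
t: 27.45
tool_pos: [0.5129, -0.2744, 0.2047]
orientation: [0.297, 3.126, -0.001]
force: [0.8, 0.1, -0.2]
opening: 0.068
gripper_force: 0.0
```

Emit:
{"method": "move_arm", "body": {"plan": [[0,0,0,1,0,0,68],[0,0,0,1,0,0,68],[0,0,0,1,0,0,68],[0,0,0,1,0,0,68],[0,0,0,0.5,0,0,68],[0,0,0,0,0,0,68],[0,0,0,0,0,0,68],[0,0,0,0,0,0,68],[0,0,0,0,0,0,68],[0,0,0,0,0,0,68]]}}

```text
t: 28.45
tool_pos: [0.4026, -0.2531, 0.2017]
orientation: [-0.297, -3.127, -0.0]
force: [-0.1, -0.1, -0.4]
opening: 0.0676
gripper_force: 0.0
```

```bash
python3 - <<'E'
from h import *
for n in("side","top"):
    c=read_camera(n); save(c,n+"6.png",s=1.5)
    W=cloud(c); X,Y,Z=np.moveaxis(W,-1,0); f=c["frame"].astype(int); g=f.max(-1)-f.min(-1)<25
    for nm,m in(("house",g&(Z>.058)&(Z<.075)&(X>.45)&(X<.58)&(Y<-.22)&(Y>-.33)),("row",g&(X>.42)&(X<.56)&(abs(Y)<.11)&(Z>.025)&(Z<.06))):
        p=W[m]; 
        if len(p)>50: print(n,nm,len(p),cv2.minAreaRect((p[:,:2]*1000).astype(np.float32)),np.median(p[:,2]))
E
```

```text
side house 1799 ((512.2728881835938, -276.32366943359375), (46.62369155883789, 86.18769073486328), 78.51995086669922) 0.061435478105183815
side row 2045 ((495.2559509277344, -10.144584655761719), (180.1035614013672, 81.29017639160156), 88.42073822021484) 0.04665872001574175
top house 914 ((513.2244262695312, -272.533447265625), (47.38850784301758, 86.29779052734375), 78.8831787109375) 0.06320159250258217
top row 2633 ((493.19622802734375, -4.783073425292969), (188.04995727539062, 87.21772766113281), 89.46683502197266) 0.048568015037349754
```

View pics/side6.png

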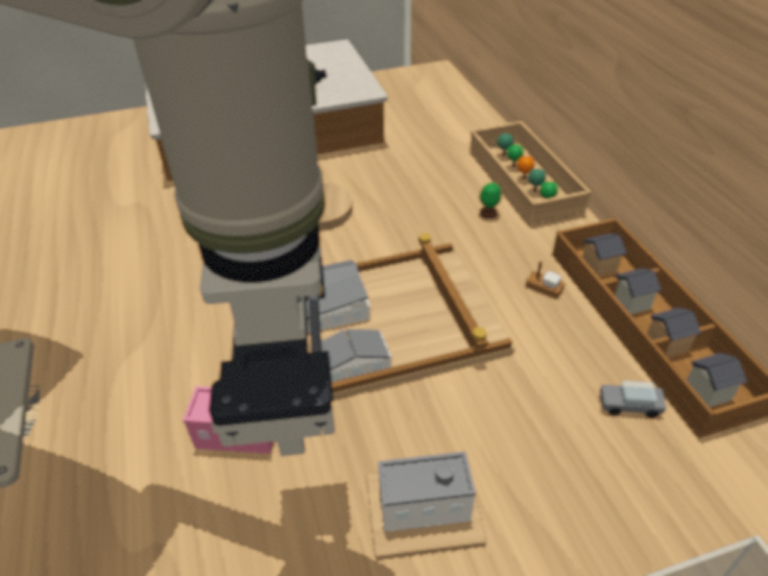

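The house stands upright at (425,490), centred and aligned on the plate to within about 1 mm and 0.5°. The neighbours are still in place and the arm is clear, so I hand it in.

```bash
python3 -c "
from plant import close_job
print(close_job())"
```

```text
the job is handed in; nothing more can be done
None
```

The grey flat-roofed house was pushed out to the front bar, held there at roughly 6 N, then set down upright and let go in the middle of the base plate (within about 1 mm and 0.5° by camera), with the neighbours left in place; the job is handed in at about 29 s.

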